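# Switch on the shop lights in order

## Task

Open the gift shop by switching on its lights with the remote switches on the counter: gently press the green key (main lights), then the yellow key (shelves), then the blue key (window), each fully down with the fingertips so that it stays down. Do not press the red or the white key, do not lift, tip or push any switch from its place, and leave everything else on the counter where it is.

Things in the scene. Friction and masses are not known exactly. Their poses are not given: they have to be found in the camera images.
- switch_green: loose remote switch for the main lights: round grey base, 72 mm across and 22 mm high, about 0.25 kg, standing free on the table, with one big green key on top. Origin at the centre of its underside, z up.
- cap_green (a joint): the green key: 0 as it stands up (start), 0.007 m fully down. It slides straight down under about 2.5 N, then meets a stop, and stays where it is left; no spring brings it back.
- top_green (a point): centre of the flat top of the round green key (44 mm across), 38 mm above the table when up, 31 mm when fully down and let go. The top sits on a rubber cushion (3 N per mm, up to 5 mm) that gives under the finger and comes back: it yields about 1 mm before the key slides, and pressing on at the bottom stop compresses it further
- switch_yellow: loose remote switch for the shelf lights: round grey base, 72 mm across and 22 mm high, about 0.25 kg, standing free on the table, with one big yellow key on top. Origin at the centre of its underside, z up.
- cap_yellow (a joint): the yellow key: 0 as it stands up (start), 0.007 m fully down. It slides straight down under about 2.5 N, then meets a stop, and stays where it is left; no spring brings it back.
- top_yellow (a point): centre of the flat top of the round yellow key (44 mm across), 38 mm above the table when up, 31 mm when fully down and let go. The top sits on a rubber cushion (3 N per mm, up to 5 mm) that gives under the finger and comes back: it yields about 1 mm before the key slides, and pressing on at the bottom stop compresses it further
- switch_blue: loose remote switch for the window lights: round grey base, 72 mm across and 22 mm high, about 0.25 kg, standing free on the table, with one big blue key on top. Origin at the centre of its underside, z up.
- cap_blue (a joint): the blue key: 0 as it stands up (start), 0.007 m fully down. It slides straight down under about 2.5 N, then meets a stop, and stays where it is left; no spring brings it back.
- top_blue (a point): centre of the flat top of the round blue key (44 mm across), 38 mm above the table when up, 31 mm when fully down and let go. The top sits on a rubber cushion (3 N per mm, up to 5 mm) that gives under the finger and comes back: it yields about 1 mm before the key slides, and pressing on at the bottom stop compresses it further
- switch_red: loose remote switch for the night alarm: round grey base, 72 mm across and 22 mm high, about 0.25 kg, standing free on the table, with one big red key on top. Origin at the centre of its underside, z up.
- cap_red (a joint): the red key: 0 as it stands up (start), 0.007 m fully down. It slides straight down under about 2.5 N, then meets a stop, and stays where it is left; no spring brings it back.
- top_red (a point): centre of the flat top of the round red key (44 mm across), 38 mm above the table when up, 31 mm when fully down and let go. The top sits on a rubber cushion (3 N per mm, up to 5 mm) that gives under the finger and comes back: it yields about 1 mm before the key slides, and pressing on at the bottom stop compresses it further
- switch_white: loose remote switch for the music: round grey base, 72 mm across and 22 mm high, about 0.25 kg, standing free on the table, with one big white key on top. Origin at the centre of its underside, z up.
- cap_white (a joint): the white key: 0 as it stands up (start), 0.007 m fully down. It slides straight down under about 2.5 N, then meets a stop, and stays where it is left; no spring brings it back.
- top_white (a point): centre of the flat top of the round white key (44 mm across), 38 mm above the table when up, 31 mm when fully down and let go. The top sits on a rubber cushion (3 N per mm, up to 5 mm) that gives under the finger and comes back: it yields about 1 mm before the key slides, and pressing on at the bottom stop compresses it further
- book: bystander: blue book lying flat, 134 x 202 x 28 mm. Origin at the centre of its underside.
- pencil_cup: bystander: blue ceramic cup with pencils, 80 mm across, 155 mm high with the pencils. Origin at the centre of its underside.
- doll: bystander: wooden peg doll in red, 54 mm across, 82 mm high. Origin at the centre of its underside.
- globe: bystander: glass globe on a dark wooden foot, 72 mm across, 83 mm high. Origin at the centre of its underside.
- tape: bystander: orange roll of tape lying flat, 60 mm across, 19 mm high. Origin at the centre of its underside.
- toy_car: bystander: red toy car, 68 x 34 x 33 mm. Origin at the centre of its underside.
There are look-alikes about, which are no part of the job. What is shaped like the switch_white but orange, purple or turquoise is not meant.

How it is judged (in metres and radians):
On the way, in this order (a step that is already met when the one before it is completed fails the run):
1. the green key is down (value of joint cap_green above 0.005 m), for 0.1 s.
2. the yellow key is down (value of joint cap_yellow above 0.005 m), for 0.1 s.
3. the blue key is down (value of joint cap_blue above 0.005 m), for 0.1 s.
At the end, for the whole second after the job is handed in: The green, yellow and blue keys are down (more than 5 of 7 mm), the red and white keys are up (less than 3 mm), every switch stands level (within 0.1 rad), at rest and within 30 mm of where it stood, and no other thing has moved more than 20 mm or tipped more than 0.3 rad (value of joint each of cap_green, cap_yellow, cap_blue above 0.005 m and value of joint each of cap_red, cap_white below 0.003 m and distance of each of switch_green, switch_yellow, switch_blue, switch_red, switch_white from where it was at the start of the episode below 0.03 m and angle between each of switch_green, switch_yellow, switch_blue, switch_red, switch_white's own z axis and vertical below 0.1 rad and linear speed of each of switch_green, switch_yellow, switch_blue, switch_red, switch_white below 0.02 m/s and distance of each of book, pencil_cup, doll, globe, tape, toy_car from where it was at the start of the episode below 0.02 m and angle between each of book, pencil_cup, doll, globe, tape, toy_car's own z axis and vertical below 0.3 rad); the robot touches nothing.
It fails at once if the red or the white key is pressed (value of joint any of cap_red, cap_white above 0.003 m).
It fails at once if a key is pressed out of order: yellow before green is down, or blue before yellow is down ((value of joint cap_yellow above 0.003 m and value of joint cap_green below 0.005 m) or (value of joint cap_blue above 0.003 m and value of joint cap_yellow below 0.005 m)).
It fails at once if a switch is struck or pressed harder than 25 N (contact force between any of the fingers, the arm and switch_green above 25 N or contact force between any of the fingers, the arm and switch_yellow above 25 N or contact force between any of the fingers, the arm and switch_blue above 25 N or contact force between any of the fingers, the arm and switch_red above 25 N or contact force between any of the fingers, the arm and switch_white above 25 N).
It fails at once if a switch is lifted more than 10 mm, tipped more than 0.35 rad or pushed more than 30 mm away (height (world z) of any of switch_green, switch_yellow, switch_blue, switch_red, switch_white above 0.01 m or angle between any of switch_green, switch_yellow, switch_blue, switch_red, switch_white's own z axis and vertical above 0.35 rad or distance of any of switch_green, switch_yellow, switch_blue, switch_red, switch_white from where it was at the start of the episode above 0.03 m).
It fails at once if a bystander is moved more than 20 mm or tipped more than 0.3 rad (distance of any of book, pencil_cup, doll, globe, tape, toy_car from where it was at the start of the episode above 0.02 m or angle between any of book, pencil_cup, doll, globe, tape, toy_car's own z axis and vertical above 0.3 rad).
It also fails if it takes over 53 s, if anything falls off the work surface, if the arm or the gripper's body presses on something with over 40 N, if the wrist force passes 120 N, or if a joint passes its speed limit or range.

## Robot

A 6-joint arm with a two-finger parallel gripper is mounted at the origin on the work surface. World frame = base frame: x ahead of the robot, y to its left, z up, the work surface at z = 0. Lengths are in m, angles in degrees, forces in N, time in s.
With the tool pointing down it reaches from about 0.35 to 0.875 m from the base axis. Payload 4.2 kg.
Tool frame: the origin (TCP) lies midway between the tips of the shut fingers; the grasp point (between the pads) lies 19 mm behind it; z points along the fingers, y is the line along which they close (so a half turn about z gives the same grasp; the last joint's range is limited). The gripper opens to 87 mm and grips with 3 to 60 N. Pads are 19 mm wide; open, the fingers measure 117 mm over their backs; the gripper's body (75 mm by 190 mm) begins 51 mm behind the grasp point.
Start: joints at [79.905, 22.042, 0.453, 0, -68.411, -14.817], TCP at [0.263, 0.567, 0.223] pointing down, gripper open.
Joint ranges: [-179.83, 179.83], [-69.29, 118.12], [-61.27, 80.66], [-181.25, 117.63], [-171.15, -9.14], [-177.46, 177.46]. Speed limits (degrees/s): [159.86, 159.86, 180, 180, 180, 180].

## Interface

Orientations are given as a 3x3 rotation matrix whose columns are the frame's x, y, z axes.
In Python, from station import r, cams gives the robot as it stands.
- The arm moves only by the tool play_rows, never from a script. Its argument "commands" is text: rows parted by semicolons, each of 6 numbers parted by spaces: the shift along the world's x, y, z normalised to -1 to 1, where 1 is 30 mm, then the turn, a rotation vector about the world's x, y, z normalised to -1 to 1, where 1 is 0.15 rad. A call has 1 to 20 rows; each row shifts and turns the commanded pose from where the row before left it; what a row does not reach is not made up. A row lasts 1/10 s, in which the tool goes at most 50 mm and 8.59 degrees, less where a joint would pass 70% of its speed; a pose out of reach is approached as far as the arm can. A call with a number of a shift or a turn outside -1 to 1 is refused whole. A call with a gripper value outside its range is refused whole. "grip" is the finger opening in mm, from 0 to 87, set as the call begins (left out, the last holds). The fingers move at their own pace and stop on an object; the grip force is fixed at half the most. Time passes only in rows, so rows that do not move let the fingers close. It gives the time, the measured TCP pose, the force, the opening and the grip force at its end, in the units of the state.
- r.sense(): the state, without advancing time (a new reading comes with each control period).
- cams.capture(name): name is "scene" or "top" or "wrist"; returns (picture, depth): 420x560x3 uint8, blue, green, red; 420x560 float32, m along the optical axis (not along the pixel's ray), 0 where there is no reading.
- cams.camera_info(name): a dict with "mtx" (3x3 intrinsics, pixels), "k1" (the pictures are not rectified: a ray, as slopes to the right and down, at radius r is drawn at 1 + k1 r^2 times it, then the intrinsics apply), "R" (3x3) and "t" (3): a world point X has camera coordinates R X + t. Camera axes: x right, y down, z forward; pixel columns grow to the right and rows downward; lengths in m; the calibration is good to about 2 mm. A picture is of the moment at which its call begins: read the wrist's pose just before it. camera_info takes no time and is no camera call; for the wrist camera it gives the pose at the moment of the call.
- r.finish_job(): hands the job in; it is judged then, once.
The state is a dict: "time_s": time; "joints": joint angles; "joint_velocities": joint speeds; "effort": joint torques, N m; "tcp_pos": TCP position; "ee_rot": TCP orientation; "wrist_force": force on the tool from outside, world axes, zero at the start; "moment": the same for the moment, N m; "gripper_width": opening from 0.0 (shut) to 1.0 (fully open); "gripper_force": force on a finger pad.
Only numpy, scipy, OpenCV 4.12 (cv2) and the standard library are available. Lean on these libraries where they do the work, as an engineer would, in place of code of your own. Each camera call takes 0.05 s, during which the arm holds its last target. There are 200 camera calls.

## Working session

There is one attempt and no reset: what is moved stays moved. The work goes in short steps, Python scripts to look and compute and a tool call to move; the robot and the scene stay as the last step left them, time stands still between calls to the robot, and variables do not carry over. Pictures are saved under pics/ and viewed, at most 10 in all, crops included, and the job is handed in when it is done.

Besides the shell and the picture viewer there is one more tool, called after "Emit:" as name(argument=value, ...) on one line, values as JSON. play_rows: Moves the arm, as the interface text tells. Scaled input: -1 to 1 covers 30 mm each way for a shift and 0.15 rad each way for a turn. Its arguments: {"type":"object","properties":{"commands":{"type":"string"},"grip":{"type":"number"}},"required":["commands"]}

```bash
mkdir -p pics
cat > h.py <<'E'
import numpy as np, cv2
from station import r, cams
def world(name, uv, depth=None, z=None):
    i=cams.camera_info(name); K=np.array(i["mtx"]); R=np.array(i["R"]); t=np.array(i["t"])
    p=cv2.undistortPoints(np.array([[uv]],float),K,np.array([i["k1"],0,0,0.]))[0,0]
    d=R.T@np.array([p[0],p[1],1]); c=-R.T@t
    return c+d*(depth if z is None else (z-c[2])/d[2])
E
python3 - <<'E'
from h import *
for n in ("top","scene"):
    p,d=cams.capture(n); cv2.imwrite(f"pics/{n}0.png",p); np.save(f"pics/{n}0.npy",d)
s=r.sense(); print(s["time_s"],s["tcp_pos"],s["ee_rot"],s["wrist_force"])
E
```

```text
0.1 [0.26304835 0.566369   0.2215882 ] [[ 9.06888677e-01 -4.21369726e-01 -6.94791040e-04]
 [-4.21370277e-01 -9.06886865e-01 -1.81792879e-03]
 [ 1.35923286e-04  1.94142332e-03 -9.99998106e-01]] [-0.14244711  0.40248056  0.40686589]
```

View pics/top0.png

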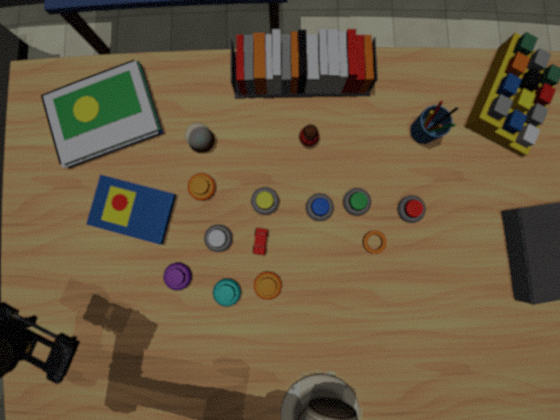

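View pics/scene0.png

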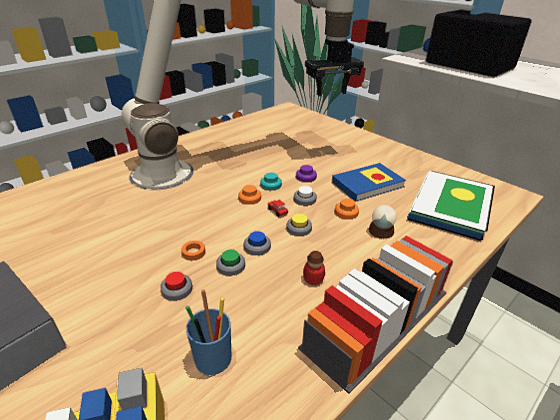

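The top view shows the green key near (358,201), yellow near (264,200), blue near (320,207), red (412,209) and white (217,237). The robot is at the lower left.

Run:
```python
from h import *
p=cv2.imread("pics/top0.png"); d=np.load("pics/top0.npy")
h=cv2.cvtColor(p,cv2.COLOR_BGR2HSV)
for n,(u,v),hu in (("green",(358,201),(45,80)),("yellow",(264,200),(22,38)),("blue",(320,207),(100,125)),("red",(412,209),None),("white",(217,237),None),("tape",(374,242),None),("car",(260,241),None),("doll",(310,133),None)):
    c=(u,v)
    if hu:
        m=np.zeros(d.shape,np.uint8); cv2.circle(m,c,14,255,-1)
        m&=cv2.inRange(h,(hu[0],110,60),(hu[1],255,255))
        M=cv2.moments(m,True); c=(M["m10"]/M["m00"],M["m01"]/M["m00"])
    D=np.median(d[int(c[1])-2:int(c[1])+3,int(c[0])-2:int(c[0])+3])
    print(n,np.round(c,1),m.sum()//255,world("top",c,z=.038).round(4),world("top",c,depth=D).round(4))
```

```text
green [358.2 200.6] 232 [ 0.5358 -0.1048  0.038 ] [ 0.5357 -0.1046  0.039 ]
yellow [264.3 199.8] 251 [0.5425 0.1298 0.038 ] [0.5424 0.1298 0.0383]
blue [319.9 206.2] 247 [ 0.5238 -0.0085  0.038 ] [ 0.5237 -0.0085  0.0383]
red [412 209] 247 [ 0.5121 -0.2407  0.038 ] [ 0.512  -0.2402  0.0395]
white [217 237] 247 [0.4521 0.2488 0.038 ] [0.4521 0.2488 0.0382]
tape [374 242] 247 [ 0.4318 -0.1412  0.038 ] [ 0.4312 -0.1498  0.0006]
car [260 241] 247 [0.4402 0.1421 0.038 ] [0.4402 0.1424 0.0323]
doll [310 133] 247 [0.71   0.0113 0.038 ] [0.6989 0.0147 0.0809]
```

Emit:
play_rows(commands="0.4 -0.9 0 0 0 0;0.4 -0.95 0 0 0 0;0.4 -0.95 0 0 0 0;0.4 -0.95 0 0 0 0;0.4 -0.95 0 0 0 0;0.4 -0.95 0 0 0 0;0.4 -0.95 0 0 0 0;0.4 -0.95 0 0 0 0;0.4 -0.95 0 0 0 0;0.4 -0.95 0 0 0 0;0.4 -0.95 0 0 0 0;0.4 -0.95 0 0 0 0;0.4 -0.95 0 0 0 0;0.4 -0.95 0 0 0 0;0.4 -0.95 0 0 0 0;0.4 -0.95 0 0 0 0;0.4 -0.95 0 0 0 0;0.4 -0.95 0 0 0 0;0.4 -0.95 0 0 0 0;0 0 0 0 0 0", grip=0)

```text
time_s: 2.1
tcp_pos: [0.4916, 0.0244, 0.2219]
ee_rot: [[0.905, -0.425, -0.001], [-0.425, -0.905, -0.001], [-0.001, 0.001, -1.0]]
wrist_force: [-0.3, -0.1, -0.6]
gripper_width: 0.01
gripper_force: 0.0
```

Emit:
play_rows(commands="0.295 -0.861 0 0 0 0;0.295 -0.861 0 0 0 0;0.295 -0.861 0 0 0 0;0.295 -0.861 0 0 0 0;0.295 -0.861 0 0 0 0;0 0 -0.8 0 0 0;0 0 -0.8 0 0 0;0 0 -0.8 0 0 0;0 0 -0.8 0 0 0;0 0 -0.8 0 0 0;0 0 -0.5 0 0 0;0 0 -0.3 0 0 0;0 0 0 0 0 0;0 0 0 0 0 0")

```text
time_s: 3.5
tcp_pos: [0.536, -0.1021, 0.0791]
ee_rot: [[0.907, -0.421, 0.001], [-0.421, -0.907, -0.0], [0.001, -0.0, -1.0]]
wrist_force: [0.2, -0.8, 0.4]
gripper_width: 0.005
gripper_force: 0.0
```

Run:
```python
from h import *
p,d=cams.capture("wrist"); q,_=cams.capture("top")
cv2.imwrite("pics/a.png",np.hstack([cv2.resize(p,(400,300)),cv2.resize(q[120:300,240:480],(400,300))]))
```

```text
(no output)
```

View pics/a.png

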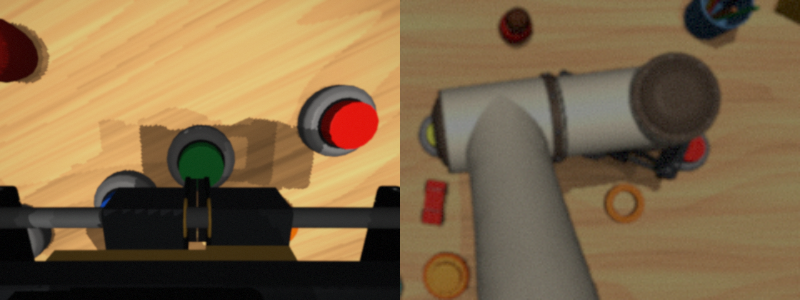

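The wrist view shows the shut fingers in line with the green key, which is at (203,162) in the left half. The red key stays clear at (350,122).

Emit:
play_rows(commands="0 -0.09 -0.4 0 0 0;0 0 -0.4 0 0 0;0 0 -0.3 0 0 0;0 0 -0.1 0 0 0;0 0 -0.1 0 0 0;0 0 -0.1 0 0 0;0 0 0 0 0 0;0 0 0 0 0 0")

```text
time_s: 4.4
tcp_pos: [0.5356, -0.105, 0.0368]
ee_rot: [[0.907, -0.421, 0.0], [-0.421, -0.907, -0.0], [0.0, -0.0, -1.0]]
wrist_force: [-1.2, 0.2, 1.3]
gripper_width: 0.007
gripper_force: 0.2
```

Emit:
play_rows(commands="0 0 -0.05 0 0 0;0 0 -0.05 0 0 0;0 0 -0.05 0 0 0;0 0 -0.05 0 0 0;0 0 -0.033 0 0 0;0 0 0 0 0 0;0 0 0 0 0 0;0 0 0 0 0 0")

```text
time_s: 5.2
tcp_pos: [0.5358, -0.105, 0.0298]
ee_rot: [[0.907, -0.421, 0.001], [-0.421, -0.907, -0.0], [0.001, -0.0, -1.0]]
wrist_force: [-0.8, -0.2, 5.0]
gripper_width: 0.004
gripper_force: 2.4
```

Emit:
play_rows(commands="0 0 -0.025 0 0 0;0 0 -0.025 0 0 0;0 0 0 0 0 0;0 0 0 0 0 0;0 0 0 0 0 0")

```text
time_s: 5.7
tcp_pos: [0.5358, -0.105, 0.0287]
ee_rot: [[0.907, -0.421, 0.001], [-0.421, -0.907, -0.0], [0.001, -0.0, -1.0]]
wrist_force: [-1.4, -0.0, 8.0]
gripper_width: 0.005
gripper_force: 3.9
```

The force rises at 3 N per mm, so the green key is on its stop. Next is up and over to yellow.

Emit:
play_rows(commands="0 0 0.2 0 0 0;0 0 0.8 0 0 0;0 0 0.8 0 0 0;0 0 0.7 0 0 0;0.022 0.783 0 0 0 0;0.022 0.783 0 0 0 0;0.022 0.783 0 0 0 0;0.022 0.783 0 0 0 0;0.022 0.783 0 0 0 0;0.022 0.783 0 0 0 0;0.022 0.783 0 0 0 0;0.022 0.783 0 0 0 0;0.022 0.783 0 0 0 0;0.022 0.783 0 0 0 0;0 0 0 0 0 0;0 0 0 0 0 0;0 0 0 0 0 0")

```text
time_s: 7.4
tcp_pos: [0.5416, 0.1291, 0.1026]
ee_rot: [[0.907, -0.422, -0.001], [-0.422, -0.907, -0.0], [-0.001, 0.001, -1.0]]
wrist_force: [0.3, 0.6, 0.3]
gripper_width: 0.005
gripper_force: 0.0
```

Run:
```python
from h import *
p,d=cams.capture("wrist"); q,_=cams.capture("top"); e,_=cams.capture("scene")
cv2.imwrite("pics/b.png",np.hstack([cv2.resize(p,(400,300)),cv2.resize(e[120:330,140:420],(400,300))]))
D=cams.capture("top")[1]; print(np.median(D[199:204,356:361])); print(world("top",(358,201),depth=np.median(D[199:204,356:361])))
```

```text
1.0173435
[ 0.53543534 -0.10556417  0.03165258]
```

View pics/b.png

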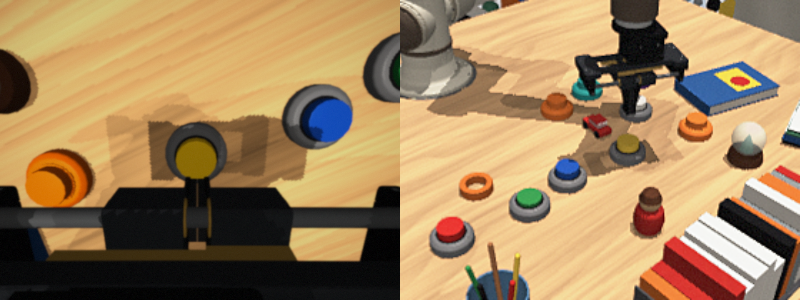

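The green key is down: its top measures 31.7 mm and it has not moved. The fingers are aligned over yellow, at (197,160) in the left half. Next I press it.

Emit:
play_rows(commands="0 0 -0.6 0 0 0;0 0 -0.6 0 0 0;0 0 -0.4 0 0 0;0 0 -0.3 0 0 0;0 0 -0.1 0 0 0;0 0 -0.1 0 0 0;0 0 -0.05 0 0 0;0 0 0 0 0 0;0 0 0 0 0 0")

```text
time_s: 8.5
tcp_pos: [0.5424, 0.13, 0.039]
ee_rot: [[0.907, -0.421, 0.001], [-0.421, -0.907, 0.0], [0.001, -0.001, -1.0]]
wrist_force: [0.4, 0.2, -0.0]
gripper_width: 0.005
gripper_force: 0.0
```

Emit:
play_rows(commands="0 0 -0.05 0 0 0;0 0 -0.05 0 0 0;0 0 -0.05 0 0 0;0 0 -0.05 0 0 0;0 0 -0.05 0 0 0;0 0 0 0 0 0;0 0 0 0 0 0;0 0 0 0 0 0")

```text
time_s: 9.3
tcp_pos: [0.5425, 0.1301, 0.0312]
ee_rot: [[0.907, -0.421, 0.001], [-0.421, -0.907, 0.0], [0.001, -0.001, -1.0]]
wrist_force: [1.6, 1.2, 1.9]
gripper_width: 0.005
gripper_force: 0.8
```

Emit:
play_rows(commands="0 0 -0.033 0 0 0;0 0 -0.033 0 0 0;0 0 -0.02 0 0 0;0 0 0 0 0 0;0 0 0 0 0 0;0 0 0 0 0 0")

```text
time_s: 9.9
tcp_pos: [0.5425, 0.1301, 0.0292]
ee_rot: [[0.907, -0.421, 0.001], [-0.421, -0.907, 0.0], [0.001, -0.001, -1.0]]
wrist_force: [-0.5, 1.5, 6.3]
gripper_width: 0.005
gripper_force: 3.2
```

Emit:
play_rows(commands="0 0 0.2 0 0 0;0 0 0.8 0 0 0;0 0 0.8 0 0 0;0 0 0.7 0 0 0;-0.104 -0.77 0 0 0 0;-0.104 -0.77 0 0 0 0;-0.104 -0.77 0 0 0 0;-0.104 -0.77 0 0 0 0;-0.104 -0.77 0 0 0 0;-0.104 -0.77 0 0 0 0;0 0 0 0 0 0;0 0 0 0 0 0;0 0 0 0 0 0")

```text
time_s: 11.2
tcp_pos: [0.5231, -0.0083, 0.1032]
ee_rot: [[0.907, -0.421, -0.001], [-0.421, -0.907, -0.0], [-0.001, 0.0, -1.0]]
wrist_force: [-0.6, -1.4, 0.2]
gripper_width: 0.005
gripper_force: 0.0
```

Run:
```python
from h import *
p,d=cams.capture("wrist"); e,f=cams.capture("scene")
cv2.imwrite("pics/c.png",np.hstack([cv2.resize(p,(400,300)),cv2.resize(e[120:330,140:420],(400,300))]))
D=cams.capture("top")[1]; print(world("top",(264,200),depth=np.median(D[198:203,262:267])))
print(world("scene",(299,220),depth=np.median(f[218:223,297:302])))
```

```text
[0.50391689 0.11463004 0.44944118]
[0.54405376 0.12821791 0.03040677]
```

View pics/c.png

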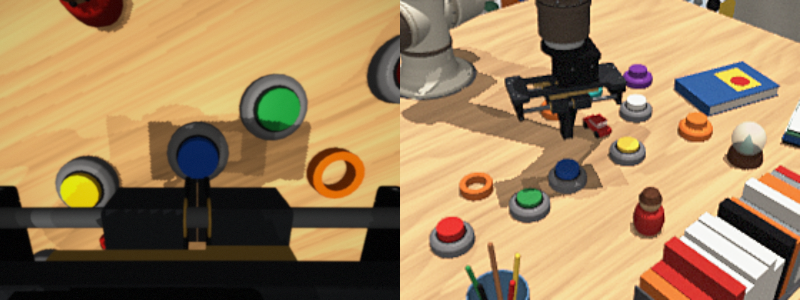

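The yellow key is down: its top measures about 30.4 mm. The fingers are aligned over blue, at (197,157) in the left half.

Emit:
play_rows(commands="0 0 -0.6 0 0 0;0 0 -0.6 0 0 0;0 0 -0.4 0 0 0;0 0 -0.3 0 0 0;0 0 -0.1 0 0 0;0 0 -0.1 0 0 0;0 0 -0.05 0 0 0;0 0 0 0 0 0;0 0 0 0 0 0")

```text
time_s: 12.25
tcp_pos: [0.5237, -0.0087, 0.0394]
ee_rot: [[0.907, -0.421, 0.001], [-0.421, -0.907, 0.0], [0.001, -0.001, -1.0]]
wrist_force: [0.0, -0.3, 0.4]
gripper_width: 0.005
gripper_force: 0.0
```

Emit:
play_rows(commands="0 0 -0.05 0 0 0;0 0 -0.05 0 0 0;0 0 -0.05 0 0 0;0 0 -0.05 0 0 0;0 0 -0.05 0 0 0;0 0 -0.04 0 0 0;0 0 -0.04 0 0 0;0 0 0 0 0 0;0 0 0 0 0 0;0 0 0 0 0 0")

```text
time_s: 13.25
tcp_pos: [0.5238, -0.0087, 0.0296]
ee_rot: [[0.907, -0.421, 0.001], [-0.421, -0.907, 0.0], [0.001, -0.0, -1.0]]
wrist_force: [-0.2, -0.4, 5.9]
gripper_width: 0.003
gripper_force: 2.7
```

Emit:
play_rows(commands="0 0 -0.025 0 0 0;0 0 0 0 0 0;0 0 0 0 0 0;0 0 0.2 0 0 0;0 0 0.8 0 0 0;0 0 0.8 0 0 0;0 0 0.8 0 0 0;0 0 0.8 0 0 0;0 0 0.8 0 0 0;0 0 0 0 0 0;0 0 0 0 0 0;0 0 0 0 0 0")

```text
time_s: 14.45
tcp_pos: [0.5221, -0.0089, 0.153]
ee_rot: [[0.907, -0.422, -0.003], [-0.422, -0.907, -0.0], [-0.003, 0.002, -1.0]]
wrist_force: [0.1, -0.6, 0.0]
gripper_width: 0.006
gripper_force: 0.0
```

Run:
```python
from h import *
e,f=cams.capture("scene")
cv2.imwrite("pics/d.png",cv2.resize(e[120:330,140:420],(560,420)))
for u,v in((299,220),(257,238),(230,257)): print(world("scene",(u,v),depth=np.median(f[v-1:v+3,u-2:u+3])).round(4))
```

```text
[0.5453 0.1269 0.0317]
[ 0.5279 -0.0118  0.0324]
[ 0.5388 -0.1081  0.0315]
```

View pics/d.png

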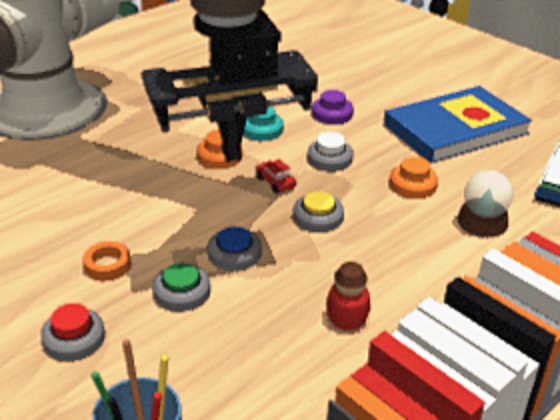

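The green (181,277), yellow (320,202) and blue (234,240) keys are all down at about 31–32 mm. Red and white are still up, and nothing else has moved.

```bash
python3 -c "
from station import r
print(r.finish_job())"
```

```text
the job is handed in; nothing more can be done
None
```

I pressed the green, yellow and blue keys fully down in that order, left the red and white keys and everything else on the counter untouched, and handed the job in; no verdict was returned.

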